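# Snap the cork sanding block into its bench dock

### The job

Stow the loose cork sanding block in its empty blue dock: press the dock's orange catch down until it clicks and stays down, lay the block flat on the dock's grey apron, lengthwise to the slot, and push it in until the catch snaps up behind it. Leave the loaded grey dock, its black block and its catch alone.

Things in the scene. Friction and masses are not known exactly. Their poses are not given: they have to be found in the camera images.
- cork_dock: Blue one-slot dock of the cork block, fixed, 290 x 90 mm. x axis along the slot from mouth to end, z up; origin on the bench under the centre of the slot's mouth (x=0). Floor 24 mm above the bench all along. Slot x=0 to 116 mm, 66 mm wide, walls 40 mm above the floor; from x=14 mm lips on top overhang 10 mm each side, so nothing goes in from above.
- cork_dock_apron (a point): Middle of the blue dock's grey open apron, on its surface, 24 mm above the bench, at x=-85 mm in the dock's frame. The apron is 84 mm wide, x=-145 to -22 mm, without walls; at its slot end two guides, 25 mm above the floor, narrow from 84 mm apart at x=-42 mm to 66 mm at x=0.
- cork_dock_home (a point): Where the underside's centre of the cork block lies when fully home: on the slot floor at x=61 mm in the dock's frame (retained from x=53 mm). The black trip plate at the slot's end stands 8 mm out while the catch is down; the block pressing it back about 4 mm (about 10 N) makes the catch snap up.
- cork_catch (a joint): Catch of the blue dock, m, grows downward: 0 = up (top 12 mm above the running floor, blocks the slot), 0.014 = down (top 2 mm below the floor, slot open). Over-centre spring: it stays at either end; pressing it from above past 0.007 (about 5 N) makes it click down by itself.
- cork_catch_top (a point): Centre of the top of the blue dock's orange catch, a pad 18 mm along the slot by 44 mm across, at x=-11 mm in the dock's frame; 36 mm above the bench when up. A tool that pushes the block home ends over the catch, so keep it more than 13 mm above the running floor to let the catch rise.
- cork_block: Loose cork-brown sanding block, wrapped below with red abrasive, 62 x 112 x 37 mm, about 0.12 kg; it starts flat on the bench. Origin at the centre of its underside; its y axis is its length, z up. Either end may go in first.
- rubber_dock: Grey dock of the same make, fixed, 310 x 94 mm, same frame convention and floor height, already loaded. Leave alone. The two docks may have changed sides.
- rubber_block: Black sanding block, 66 x 132 x 33 mm, retained in the grey dock. Leave alone. Origin at the centre of its underside, y axis along its length.
- rubber_catch (a joint): Catch of the grey dock, m, 0 = up; it must stay up.
Things that resemble listed ones, but are neither listed nor needed, are in the scene too. Of the things that look like the cork_block, the smallest one is meant.

How it is judged:
On the way, in this order (a step that is already met when the one before it is completed fails the run):
1. the blue dock's catch is pressed down and open, with the cork block not yet in the slot (value of joint cork_catch above 0.011 m and x of cork_block in the frame of cork_dock below 0.03 m), for 0.2 s.
2. the cork block is in the slot and the catch has snapped up behind it (value of joint cork_catch below 0.003 m and x of cork_block in the frame of cork_dock above 0.052 m), for 0.2 s.
At the end, for the whole second after the job is handed in: Cork block at rest, flat in the blue slot: centre 52 to 67 mm past the mouth, within 8 mm of the centre line and 0.1 rad of its direction; blue dock's catch up (within 3 mm) behind it; grey dock's catch up (within 4 mm), its block within 15 mm of its start (all of step 2 and x of cork_block in the frame of cork_dock below 0.067 m and y of cork_block in the frame of cork_dock between -0.008 and 0.008 m and z of cork_block in the frame of cork_dock between 0.018 and 0.032 m and angle between the y axis of cork_block and the x axis of cork_dock, either way round below 0.1 rad and linear speed of cork_block below 0.02 m/s and value of joint rubber_catch below 0.004 m and distance of rubber_block from where it was at the start of the episode below 0.015 m); the robot touches nothing.
It fails at once if the loaded grey dock's catch is pressed down (more than 5 mm) (value of joint rubber_catch above 0.005 m).
It fails at once if the black block in the grey dock is moved more than 15 mm (distance of rubber_block from where it was at the start of the episode above 0.015 m).
It also fails if it takes over 64 s, if anything falls off the work surface, if the arm or the gripper's body presses on something with over 40 N, if the wrist force passes 120 N, or if a joint passes its speed limit or range.

### The arm

A 7-joint arm with a two-finger parallel gripper is mounted at the origin on a cart in front of the work surface, level with it; the furniture and walls round the work are solid. World frame = base frame: x ahead of the robot, y to its left, z up, the work surface at z = 0. Lengths are in m, angles in rad, forces in N, time in s.
With the tool pointing down it reaches from about 0.425 to 0.875 m from the base axis. Payload 4.7 kg.
Tool frame: the origin (TCP) lies at the very end of the fingers, on their centre line; the grasp point (between the pads) lies 19 mm behind it; z points along the fingers, y is the line along which they close (so a half turn about z gives the same grasp; the last joint's range is limited). The gripper opens to 87 mm and grips with 3 to 60 N. Pads are 19 mm wide; open, the fingers measure 117 mm over their backs; the gripper's body (75 mm by 190 mm) begins 51 mm behind the grasp point.
Start: joints at [-1.243, 0.321, -0.07, 1.45, 0.023, 1.371, -0.057], TCP at [0.201, 0.618, 0.223] pointing down, gripper open.
Joint ranges: [-2.86, 2.86], [-0.3, 2.09], [-1.38, 1.24], [0.06, 2.45], [-1.56, 4.7], [0.09, 2.05], [-2.69, 2.69]. Speed limits (rad/s): [2.57, 2.57, 3.14, 3.14, 3.14, 3.14, 3.14].

### API

Orientations are given as a rotation vector (axis times angle).
In Python, from bench import ctrl, get_image, job gives the robot as it stands.
- The arm moves only by the shell command python3 -m crank 'ROWS' [FORCE]. ROWS is JSON, a list that holds one entry, the list of rows, each a list of 5 numbers: the shift along the tool's x, y, z in mm, then the turn about the tool's z in rad, then the closure, from -1 (fully open) to 1 (shut), so that 0 is half open. A call has 1 to 10 rows; each row shifts and turns the commanded pose from where the row before left it, along the tool's axes as they then stand; what a row does not reach is not made up. A row lasts 1/12 s, in which the tool goes at most 41.7 mm and 7.16 degrees, less where a joint would pass 70% of its speed; a pose out of reach is approached as far as the arm can. A call with a gripper value outside its range is refused whole. The fingers move at their own pace and stop on an object; FORCE is the grip in N (left out, the last holds). Time passes only in rows, so rows that do not move let the fingers close. It gives the time, the measured TCP pose, the force, the opening and the grip force at its end, in the units of the state.
- ctrl.get_state(): the state, without advancing time (a new reading comes with each control period).
- get_image(name): name is "scene" or "top" or "wrist"; returns a dict with "pixels" (480x640x3 uint8, red, green, blue), "fx", "fy", "cx", "cy" (pixels), "T" (4x4, takes a point from camera to world coordinates); the wrist camera has in their place "T_tool_cam" (4x4, takes a point from camera to tool coordinates, whose origin is the TCP and whose axes are the flange's). Camera axes: x right, y down, z forward; pixel columns grow to the right and rows downward; lengths in m; the calibration is good to about 2 mm. A picture is of the moment at which its call begins: read the wrist's pose just before it. There is no depth.
- job.close_job(): hands the job in; it is judged then, once.
The state is a dict: "time": time; "joint_positions": joint angles; "qd": joint speeds; "joint_torque": joint torques, N m; "position": TCP position; "tool_rot": TCP orientation; "ft_force": force on the tool from outside, world axes, zero at the start; "torque": the same for the moment, N m; "grip_width": opening from 0.0 (shut) to 1.0 (fully open); "grip_force": force on a finger pad.
Only numpy, scipy, OpenCV 4.12 (cv2) and the standard library are available. Lean on these libraries where they do the work, as an engineer would, in place of code of your own. Each camera call takes 0.05 s, during which the arm holds its last target. There are 200 camera calls.

## Working session

There is one attempt and no reset: what is moved stays moved. The work goes in short steps, Python scripts to look and compute and a shell command to move; the robot and the scene stay as the last step left them, time stands still between calls to the robot, and variables do not carry over. Pictures are saved under pics/ and viewed, at most 14 in all, crops included, and the job is handed in when it is done.

```bash
ls; mkdir -p pics; cat > h.py <<'E'
import numpy as np, cv2
from bench import ctrl, get_image, job
from scipy.spatial.transform import Rotation as R
def snap(n,f):
    s=ctrl.get_state(); d=get_image(n)
    if 'T' not in d:
        T=np.eye(4);T[:3,:3]=R.from_rotvec(s['tool_rot']).as_matrix();T[:3,3]=s['position']
        d['T']=T@np.array(d['T_tool_cam'])
    d['T']=np.array(d['T'])
    cv2.imwrite(f'pics/{f}.png',d['pixels'][:,:,::-1]); np.save(f'pics/{f}.npy',d,allow_pickle=True); return d
def load(f): return np.load(f'pics/{f}.npy',allow_pickle=True).item()
def ray(d,uv,z):
    uv=np.atleast_2d(uv).astype(float)
    r=np.c_[(uv[:,0]-d['cx'])/d['fx'],(uv[:,1]-d['cy'])/d['fy'],np.ones(len(uv))]@d['T'][:3,:3].T
    o=d['T'][:3,3]; return o+r*((z-o[2])/r[:,2])[:,None]
def proj(d,P):
    p=(np.atleast_2d(P)-d['T'][:3,3])@d['T'][:3,:3]
    return np.c_[d['fx']*p[:,0]/p[:,2]+d['cx'],d['fy']*p[:,1]/p[:,2]+d['cy']]
E
python3 - <<'E'
from h import *
for n in('scene','top'):
    d=snap(n,n+'0'); print(n,d['T'].round(3).tolist(),d['fx'],d['cx'],d['cy'])
s=ctrl.get_state();print(s)
print(R.from_rotvec(s['tool_rot']).as_matrix().round(3))
E
```

```text
pics
scene [[0.864, -0.273, 0.423, -0.034], [-0.503, -0.49, 0.712, -0.859], [0.013, -0.828, -0.561, 0.797], [0.0, 0.0, 0.0, 1.0]] 574.6136775845342 317.53745212461087 241.81816883558602
top [[0.005, -0.995, 0.1, 0.405], [-1.0, -0.004, 0.012, 0.085], [-0.012, -0.1, -0.995, 1.216], [0.0, 0.0, 0.0, 1.0]] 495.9455945200908 328.15992554069385 232.8935649830923
{'time': 0.1, 'joint_positions': array([-1.24289506,  0.32174798, -0.07008326,  1.45152896,  0.02260335,
        1.37083528, -0.05689242]), 'qd': array([ 0.00038261, -0.00301611,  0.00100153, -0.00225393, -0.00183025,
       -0.00011723, -0.00060251]), 'joint_torque': array([-1.07461696e-03, -4.92576385e+01, -4.06171968e-01, -3.13396776e+01,
       -6.43490581e-02,  3.97298788e-02,  7.24754000e-05]), 'position': array([0.20053466, 0.61776922, 0.22158355]), 'tool_rot': array([-4.90817596e-01, -3.10283805e+00,  2.70799739e-03]), 'ft_force': array([-0.36671004,  0.14349867,  0.23245064]), 'torque': array([ 0.00280583,  0.00156896, -0.04264669]), 'grip_force': 0.0, 'grip_width': 1.0015447407330704}
[[-0.951  0.309 -0.   ]
 [ 0.309  0.951 -0.002]
 [-0.    -0.002 -1.   ]]
```

View pics/top0.png

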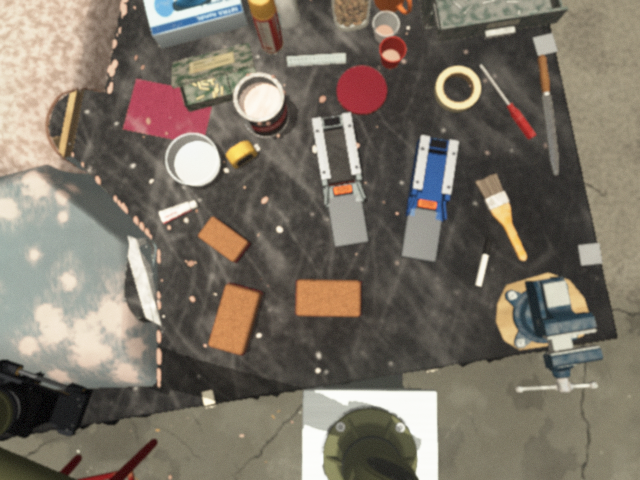

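View pics/scene0.png

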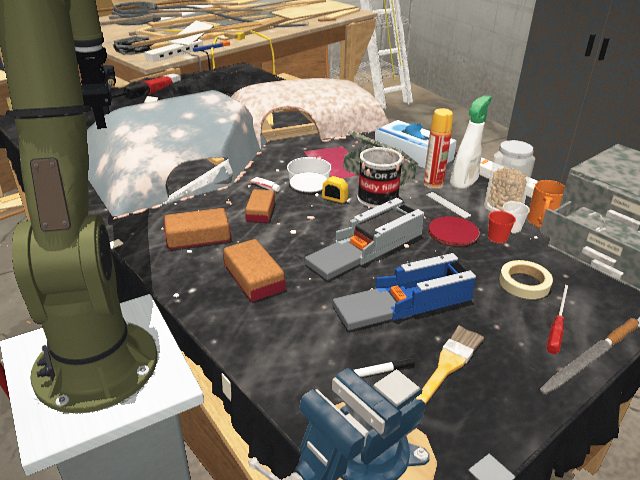

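The top view shows the blue dock on the right, with its orange catch at (427,204) and its apron at (421,240). The grey dock has its catch at (343,189). There are three cork blocks at (223,240), (235,320) and (329,298), and the one at (223,240) is the smallest. Next I measure these.

```bash
python3 - <<'E'
from h import *
d=load('top0'); im=d['pixels']; hsv=cv2.cvtColor(im,cv2.COLOR_RGB2HSV)
def blobs(m,roi,z,name,amin=40):
    k=np.zeros_like(m);x0,y0,x1,y1=roi;k[y0:y1,x0:x1]=m[y0:y1,x0:x1]
    for c in cv2.findContours(k,0,2)[0]:
        if cv2.contourArea(c)<amin: continue
        b=cv2.boxPoints(cv2.minAreaRect(c)); w=ray(d,b,z)
        e=w[1]-w[0];f=w[2]-w[1]
        L=e if np.linalg.norm(e)>np.linalg.norm(f) else f
        print(name,cv2.contourArea(c),b.mean(0).round(1),'ctr',w.mean(0).round(4),'sz',np.linalg.norm(e).round(4),np.linalg.norm(f).round(4),'ang',np.degrees(np.arctan2(L[1],L[0])).round(1))
cork=cv2.inRange(hsv,(3,90,60),(20,255,255))
blobs(cork,(190,200,380,370),.037,'cork',200)
org=cv2.inRange(hsv,(3,150,150),(18,255,255))
blobs(org,(320,170,450,220),.036,'catch',30)
blue=cv2.inRange(hsv,(100,120,50),(125,255,255))
blobs(blue,(390,120,480,270),.064,'blue')
grey=cv2.inRange(hsv,(0,0,95),(180,60,175))
blobs(grey,(395,205,450,270),.024,'apron')
E
```

```text
cork 2560.0 [234.7 318.3] ctr [0.3214 0.3182 0.037 ] sz 0.1601 0.0949 ang -15.5
cork 2446.5 [328. 298.] ctr [0.3697 0.0989 0.037 ] sz 0.1562 0.0888 ang -89.7
cork 1237.5 [223.5 239.1] ctr [0.5081 0.3498 0.037 ] sz 0.0655 0.1181 ang -125.5
catch 107.0 [426.5 204.1] ctr [ 0.5942 -0.1362  0.036 ] sz 0.0175 0.0423 ang -98.1
catch 111.5 [342.4 189.6] ctr [0.629  0.0654 0.036 ] sz 0.0427 0.0183 ang -81.6
blue 1122.5 [430.8 184.5] ctr [ 0.6371 -0.1419  0.064 ] sz 0.1592 0.0957 ang -9.9
apron 85.5 [400.5 263.5] ctr [ 0.4521 -0.0743  0.024 ] sz 0.0263 0.0263 ang -89.7
apron 1587.0 [421.6 233.7] ctr [ 0.5243 -0.1258  0.024 ] sz 0.1248 0.0846 ang -9.5
```

```bash
cat >> h.py <<'E'
def go(x,y,z,closedeg):
    s=ctrl.get_state(); M=R.from_rotvec(s['tool_rot']).as_matrix()
    d=M.T@(np.array([x,y,z])-s['position'])*1000
    a=np.arctan2(M[1,1],M[0,1]); t=-(np.radians(closedeg)-a); t=(t+np.pi/2)%np.pi-np.pi/2
    # shift needed if the turn is made first
    M2=M@R.from_rotvec([0,0,t]).as_matrix(); d2=M2.T@(np.array([x,y,z])-s['position'])*1000
    print('t',round(s['time'],2),'shift now',d.round(1),'turn',round(t,3),'shift after turn',d2.round(1),'F',s['ft_force'].round(1),'pos',s['position'].round(4),'w',round(s['grip_width'],3),'j',s['joint_positions'].round(2))
E
python3 - <<'E'
from h import *
go(.594,-.136,.2,81.5)
E
```

```text
t 0.1 shift now [-606.9 -595.5   22.7] turn -0.165 shift after turn [-500.6 -687.3   22.7] F [-0.4  0.1  0.2] pos [0.2005 0.6178 0.2216] w 1.002 j [-1.24  0.32 -0.07  1.45  0.02  1.37 -0.06]
```

```bash
python3 -m crank '[[[-25,-25,0,0,1],[-25,-25,0,0,1],[-25,-25,0,0,1],[-25,-25,0,0,1],[-25,-25,0,0,1],[-25,-25,0,0,1],[-25,-25,0,0,1],[-25,-25,0,0,1],[-25,-25,0,0,1],[-25,-25,0,0,1]]]' 20
python3 -m crank '[[[-25,-25,0,0,1],[-25,-25,0,0,1],[-25,-25,0,0,1],[-25,-25,0,0,1],[-25,-25,0,0,1],[-25,-25,0,0,1],[-25,-25,0,0,1],[-25,-25,0,0,1],[-25,-25,0,0,1],[-25,-25,0,0,1]]]'
python3 - <<'E'
from h import *
go(.594,-.136,.2,81.5)
E
```

```text
time: 0.93
position: [0.3616, 0.3014, 0.2223]
tool_rot: [-0.491, -3.103, 0.0]
ft_force: [1.6, 0.0, -0.1]
grip_width: 0.323
grip_force: 0.0
time: 1.77
position: [0.5221, -0.0133, 0.2224]
tool_rot: [-0.491, -3.103, -0.001]
ft_force: [1.8, 1.3, 0.0]
grip_width: 0.008
grip_force: 0.0
t 1.77 shift now [-106.2  -94.6   22.4] turn -0.165 shift after turn [ -89.2 -110.8   22.4] F [1.8 1.3 0. ] pos [ 0.5221 -0.0133  0.2224] w 0.008 j [-0.58  0.04  0.57  1.78 -0.02  1.32  1.26]
```

```bash
python3 -m crank '[[[-25,-25,5,0,1],[-25,-25,5,0,1],[-25,-25,5,0,1],[-25,-20,5,0,1],[0,0,0,-0.085,1],[0,0,0,-0.08,1],[0,0,0,0,1],[0,0,0,0,1]]]'
python3 - <<'E'
from h import *
d=snap('wrist','w1')
print(d['T'].round(3).tolist())
hsv=cv2.cvtColor(d['pixels'],cv2.COLOR_RGB2HSV)
org=cv2.inRange(hsv,(3,150,120),(18,255,255))
for c in cv2.findContours(org,0,2)[0]:
    if cv2.contourArea(c)>150:
        b=cv2.boxPoints(cv2.minAreaRect(c));print(cv2.contourArea(c),b.round(0).tolist(),ray(d,b,.036).mean(0).round(4),ray(d,b,.036).round(4).tolist())
go(.594,-.136,.05,81.5)
E
```

```text
time: 2.43
position: [0.5875, -0.1327, 0.2021]
tool_rot: [-0.237, -3.132, -0.0]
ft_force: [0.2, -0.0, 0.0]
grip_width: 0.007
grip_force: 0.0
[[0.151, 0.956, 0.251, 0.519], [0.989, -0.146, -0.037, -0.123], [0.001, 0.254, -0.967, 0.362], [0.0, 0.0, 0.0, 1.0]]
438.0 [[508.0, 251.0], [572.0, 232.0], [574.0, 239.0], [510.0, 259.0]] [0.6432 0.0698 0.036 ] [[0.644, 0.038, 0.036], [0.634, 0.0994, 0.036], [0.6423, 0.1018, 0.036], [0.6525, 0.0401, 0.036]]
340.5 [[300.0, 217.0], [345.0, 217.0], [345.0, 236.0], [300.0, 236.0]] [ 0.593  -0.1369  0.036 ] [[0.5805, -0.1566, 0.036], [0.587, -0.1143, 0.036], [0.6055, -0.1169, 0.036], [0.5989, -0.1597, 0.036]]
243.5 [[502.0, 231.0], [542.0, 203.0], [552.0, 218.0], [513.0, 246.0]] [0.6207 0.0567 0.036 ] [[0.6236, 0.0328, 0.036], [0.6013, 0.0704, 0.036], [0.6174, 0.0806, 0.036], [0.6403, 0.0428, 0.036]]
t 2.48 shift now [ -7.   -2.5 152.3] turn -0.002 shift after turn [ -7.   -2.5 152.3] F [-0.1  0.3  0. ] pos [ 0.5875 -0.1325  0.2023] w 0.004 j [-0.37  0.26  0.65  1.63 -0.16  1.31  1.73]
```

View pics/w1.png

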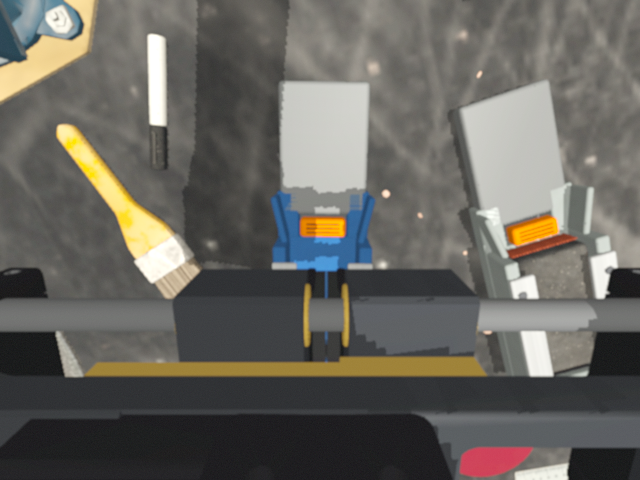

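The wrist view shows the blue catch at (322,227), with the apron above it. It measures (0.593,-0.137), which agrees with the top view. I press it now.

```bash
python3 -m crank '[[[-6,-3,30,0,1],[0,0,30,0,1],[0,0,30,0,1],[0,0,30,0,1],[0,0,25,0,1],[0,0,10,0,1],[0,0,5,0,1],[0,0,5,0,1],[0,0,5,0,1],[0,0,4,0,1]]]'
python3 -m crank '[[[0,0,1,0,1],[0,0,0,0,1]]]'
python3 -m crank '[[[0,0,-10,0,1],[0,0,-30,0,1],[0,0,-40,0,1],[0,0,-40,0,1],[0,0,-40,0,1],[0,0,0,0,1],[0,0,0,0,1]]]'
python3 - <<'E'
from h import *
d=snap('wrist','w2')
hsv=cv2.cvtColor(d['pixels'],cv2.COLOR_RGB2HSV)
org=cv2.inRange(hsv,(3,150,120),(18,255,255))
for c in cv2.findContours(org,0,2)[0]:
    if cv2.contourArea(c)>100:
        b=cv2.boxPoints(cv2.minAreaRect(c));print(cv2.contourArea(c),b.round(0).tolist(),[ray(d,b,z).mean(0).round(4).tolist() for z in (.036,.022)])
cv2.imwrite('pics/w2c.png',cv2.resize(d['pixels'][60:290,230:420,::-1],None,fx=2.5,fy=2.5))
go(.508,.35,.2,144.5)
E
```

```text
time: 3.32
position: [0.5944, -0.1368, 0.0299]
tool_rot: [0.233, 3.13, 0.001]
ft_force: [0.4, -0.5, -0.2]
grip_width: 0.008
grip_force: 0.0
time: 3.48
position: [0.5937, -0.1368, 0.028]
tool_rot: [0.234, 3.132, 0.0]
ft_force: [0.2, 0.4, -0.1]
grip_width: 0.002
grip_force: 0.0
time: 4.07
position: [0.5953, -0.1376, 0.1919]
tool_rot: [0.234, 3.125, 0.001]
ft_force: [-1.2, -0.8, -0.3]
grip_width: 0.011
grip_force: 0.0
473.5 [[518.0, 244.0], [585.0, 224.0], [588.0, 232.0], [521.0, 252.0]] [[0.6429, 0.0702, 0.036], [0.6482, 0.0789, 0.022]]
267.5 [[512.0, 224.0], [553.0, 194.0], [564.0, 210.0], [523.0, 239.0]] [[0.6204, 0.0561, 0.036], [0.6246, 0.0643, 0.022]]
813.5 [[304.0, 206.0], [348.0, 206.0], [348.0, 225.0], [304.0, 225.0]] [[0.5901, -0.1366, 0.036], [0.5929, -0.137, 0.022]]
t 4.12 shift now [157.2 468.8 -10.7] turn -1.1 shift after turn [-346.6  352.7  -10.7] F [-0.1  0.2 -0.2] pos [ 0.5939 -0.1369  0.1894] w 0.006 j [-0.36  0.29  0.65  1.63 -0.18  1.29  1.75]
```

View pics/w2c.png

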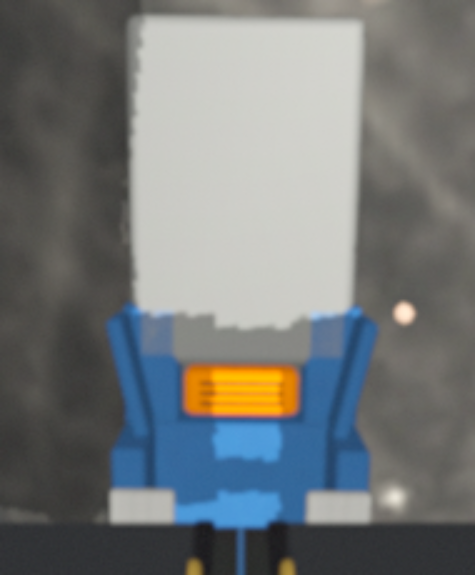

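The catch now measures at floor level, which means it is down. I move to the block, opening the gripper and turning on the way.

```bash
python3 -m crank '[[[13,38,0,0,-1],[13,38,0,0,-1],[13,38,0,0,-1],[13,38,0,0,-1],[13,38,0,0,-1],[13,38,0,0,-1],[13,38,0,0,-1],[13,38,0,0,-1],[13,38,0,0,-1],[13,38,0,0,-1]]]'
python3 -m crank '[[[9,30,0,0,-1],[9,29,0,-0.11,-1],[0,0,0,-0.12,-1],[0,0,0,-0.12,-1],[0,0,0,-0.12,-1],[0,0,0,-0.12,-1],[0,0,0,-0.12,-1],[0,0,0,-0.12,-1],[0,0,0,-0.12,-1],[0,0,0,-0.12,-1]]]'
python3 -m crank '[[[0,0,0,-0.03,-1],[0,0,0,0,-1],[0,0,0,0,-1]]]'
cat > blk.py <<'E'
from h import *
import sys
def block(name,f,z=.037,amin=1500):
    d=snap(name,f); hsv=cv2.cvtColor(d['pixels'],cv2.COLOR_RGB2HSV)
    m=cv2.inRange(hsv,(5,90,90),(20,255,255)); m=cv2.morphologyEx(m,cv2.MORPH_OPEN,np.ones((5,5)))
    for c in cv2.findContours(m,0,2)[0]:
        if cv2.contourArea(c)<amin: continue
        w=ray(d,c[:,0],z)[:,:2]; q=cv2.minAreaRect((w*1000).astype(np.float32)); b=cv2.boxPoints(q)
        e=b[1]-b[0];g=b[2]-b[1];L=e if np.linalg.norm(e)>np.linalg.norm(g) else g
        print('px',c[:,0].min(0),c[:,0].max(0),'ctr',np.round(q[0],1),'sz',np.round(q[1],1),'ang',np.degrees(np.arctan2(L[1],L[0])).round(1))
E
python3 - <<'E'
from blk import *
block('wrist','w3')
go(.508,.35,.2,144.5)
E
```

```text
time: 4.95
position: [0.5193, 0.2597, 0.1861]
tool_rot: [-0.233, -3.131, 0.002]
ft_force: [1.3, -0.7, 0.1]
grip_width: 0.681
grip_force: 0.0
time: 5.78
position: [0.5109, 0.3187, 0.1857]
tool_rot: [1.403, -2.807, 0.001]
ft_force: [-0.5, 0.9, -0.3]
grip_width: 1.001
grip_force: 0.0
time: 6.03
position: [0.5112, 0.3189, 0.1862]
tool_rot: [1.435, -2.792, 0.001]
ft_force: [0.3, 0.2, 0.1]
grip_width: 0.999
grip_force: 0.0
px [317 191] [384 298] ctr [505.3 348.8] sz [102.5  61.2] ang 54.4
px [412   3] [621 171] ctr [317.6 320.2] sz [ 87.8 160.2] ang -15.2
t 6.08 shift now [-23.3  20.8 -13.5] turn -0.001 shift after turn [-23.3  20.8 -13.5] F [ 0.1 -0.  -0.2] pos [0.5114 0.319  0.1865] w 0.994 j [-0.81  0.24  0.25  1.63 -0.06  1.28  1.97]
```

View pics/w3.png

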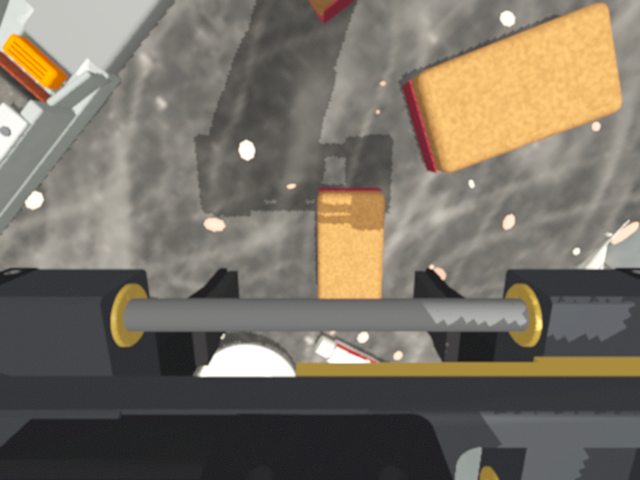

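The wrist view shows the small block at (350,245). Its near edge is at row 191 and it is centred between the fingers. I set its centre at (0.508,0.352) and grasp.

```bash
python3 -m crank '[[[-12,11,0,0,-1],[-13,11,0,0,-1],[0,0,35,0,-1],[0,0,35,0,-1],[0,0,35,0,-1],[0,0,35,0,-1],[0,0,20,0,-1],[0,0,9,0,-1],[0,0,5,0,-1],[0,0,0,0,-1]]]' 25
python3 -m crank '[[[0,0,0,0,1],[0,0,0,0,1],[0,0,0,0,1],[0,0,0,0,1],[0,0,0,0,1],[0,0,0,0,1]]]' 25
python3 -m crank '[[[0,0,-20,0,1],[0,0,-30,0,1],[0,0,-30,0,1],[0,0,-30,0,1],[0,0,0,0,1],[0,0,0,0,1]]]' 25
python3 - <<'E'
from h import *
snap('wrist','w4'); 
d=load('w2'); hsv=cv2.cvtColor(d['pixels'],cv2.COLOR_RGB2HSV)
m=cv2.inRange(hsv,(0,0,170),(180,40,255)); m[:,:270]=0;m[:,390:]=0;m[:70]=0;m[200:]=0
c=max(cv2.findContours(m,0,2)[0],key=cv2.contourArea)
# apron side edges and far edge
w=lambda p:ray(d,p,.024)[:,:2]
L=[];Rr=[]
for r in range(75,170,5):
    xs=np.flatnonzero(m[r]); 
    if len(xs)>60:L.append((xs[0],r));Rr.append((xs[-1],r))
for E in(L,Rr):
    p=w(np.array(E));v=cv2.fitLine(p.astype(np.float32),cv2.DIST_HUBER,0,1e-4,1e-4).ravel();print('edge dir',np.degrees(np.arctan2(v[1],v[0])),'pt',v[2:],len(p))
l,r_=w(np.array(L)),w(np.array(Rr));mid=(l+r_)/2
v=cv2.fitLine(mid.astype(np.float32),cv2.DIST_HUBER,0,1e-4,1e-4).ravel();print('mid',np.degrees(np.arctan2(v[1],v[0])),v[2:],'width',np.linalg.norm(l-r_,axis=1).mean())
print('near edge', w(np.array([[326,cv2.boundingRect(c)[1]]])))
E
```

```text
time: 6.92
position: [0.5081, 0.3538, 0.0132]
tool_rot: [1.44, -2.792, -0.0]
ft_force: [-0.6, -0.4, -0.7]
grip_width: 0.997
grip_force: 0.0
time: 7.42
position: [0.5089, 0.353, 0.0146]
tool_rot: [-1.438, 2.792, 0.001]
ft_force: [-1.5, 0.1, 4.2]
grip_width: 0.712
grip_force: 25.0
time: 7.92
position: [0.5097, 0.3531, 0.1257]
tool_rot: [-1.436, 2.789, 0.001]
ft_force: [-1.1, 0.8, -1.4]
grip_width: 0.706
grip_force: 25.0
edge dir -12.172357 pt [ 0.5062219  -0.16205713] 19
edge dir -9.403106 pt [ 0.51059234 -0.0830756 ] 19
mid -10.600165 [ 0.5043428  -0.12165761] width 0.07831488153490042
near edge [[ 0.4665424  -0.11797558]]
```

View pics/w4.png

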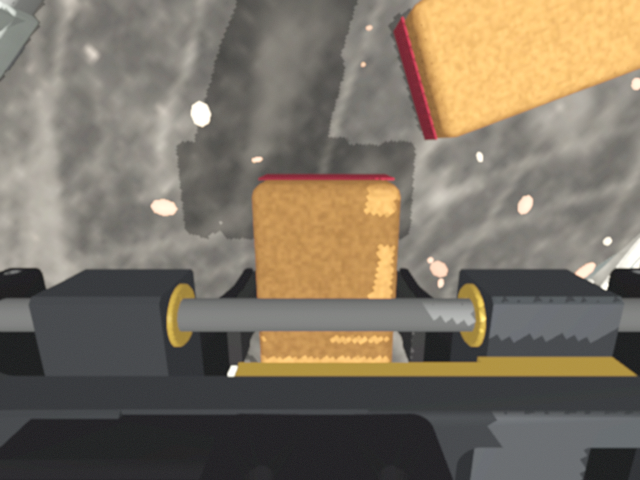

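The block is held straight between the fingers, with its near edge at row 180. Next I work out the shift to the apron.

```bash
python3 - <<'E'
from h import *
d=load('w4'); s=ctrl.get_state(); M=R.from_rotvec(s['tool_rot']).as_matrix()
for row in (177,181):
    print(((ray(d,[[326,row]],.148)-s['position'])@M*1000).round(1))
print(((ray(d,[[253,200],[399,200]],.148)-s['position'])@M*1000).round(1))
d=load('w2'); a=ray(d,[[328.6,67]],.024)[0]; b=ray(d,[[326.4,215.5]],.022)[0]
print(a,b,np.linalg.norm(a-b),np.degrees(np.arctan2(*(b-a)[1::-1])))
go(.52,-.1254,.126,81)
E
```

```text
[[ 56.2  -0.5 -24.4]]
[[ 54.7  -0.5 -24.4]]
[[ 47.2 -29.4 -24.4]
 [ 47.2  28.3 -24.4]]
[ 0.46454169 -0.11542148  0.024     ] [ 0.59292151 -0.13660626  0.022     ] 0.13013136461505723 -9.370303046916664
t 7.97 shift now [ 382.2 -286.9   -2.5] turn 1.108 shift after turn [ -86.1 -470.    -2.5] F [-1. -0. -2.] pos [0.5085 0.3523 0.1236] w 0.707 j [-0.84  0.32  0.23  1.66 -0.08  1.17  1.93]
```

```bash
python3 -m crank '[[[30,-22,0,0,1],[30,-22,0,0,1],[30,-22,0,0,1],[30,-22,0,0,1],[30,-22,0,0,1],[30,-22,0,0,1],[30,-22,0,0,1],[30,-22,0,0,1],[30,-22,0,0,1],[30,-22,0,0,1]]]'
python3 -m crank '[[[28,-22,0,0,1],[27,-22,0,0,1],[27,-22,0,0.11,1],[0,0,0,0.12,1],[0,0,0,0.12,1],[0,0,0,0.12,1],[0,0,0,0.12,1],[0,0,0,0.12,1],[0,0,0,0.12,1],[0,0,0,0.12,1]]]'
python3 -m crank '[[[0,0,0,0.12,1],[0,0,0,0.04,1],[0,0,0,0,1],[0,0,0,0,1]]]'
python3 - <<'E'
from h import *
go(.52,-.1254,.04,80.8)
E
```

```text
time: 8.8
position: [0.5116, -0.0213, 0.1217]
tool_rot: [1.437, -2.79, -0.002]
ft_force: [1.3, 0.7, -1.1]
grip_width: 0.714
grip_force: 25.0
time: 9.63
position: [0.5177, -0.1184, 0.1214]
tool_rot: [-0.008, -3.138, 0.0]
ft_force: [0.0, 0.6, -1.2]
grip_width: 0.711
grip_force: 25.0
time: 9.97
position: [0.5181, -0.1184, 0.122]
tool_rot: [-0.246, -3.129, 0.001]
ft_force: [-0.3, -0.3, -0.9]
grip_width: 0.713
grip_force: 25.0
t 9.97 shift now [-3.2 -6.6 82. ] turn 0.003 shift after turn [-3.2 -6.6 82. ] F [-0.3 -0.3 -0.9] pos [ 0.5181 -0.1184  0.122 ] w 0.713 j [-0.3   0.15  0.52  1.89 -0.08  1.13  1.66]
```

```bash
python3 -m crank '[[[-3,-7,25,0,1],[0,0,25,0,1],[0,0,15,0,1],[0,0,10,0,1],[0,0,5,0,1],[0,0,2,0,1],[0,0,1,0,1],[0,0,0,0,1]]]'
python3 - <<'E'
from h import *
go(.52,-.1254,.039,80.8)
a=snap('scene','s5')['pixels']; b=snap('wrist','w5')['pixels']
cv2.imwrite('pics/c5.png',np.hstack([cv2.resize(a[220:360,300:500],(500,350)),b[60:410,190:490]])[:,:,::-1])
E
```

```text
time: 10.63
position: [0.5218, -0.126, 0.0412]
tool_rot: [0.248, 3.13, -0.0]
ft_force: [-0.0, 0.3, -1.1]
grip_width: 0.71
grip_force: 25.0
t 10.63 shift now [1.9 0.3 2.2] turn 0.002 shift after turn [1.9 0.3 2.2] F [-0.   0.3 -1.1] pos [ 0.5218 -0.126   0.0412] w 0.71 j [-0.27  0.27  0.51  1.95 -0.16  0.96  1.73]
```

View pics/c5.png

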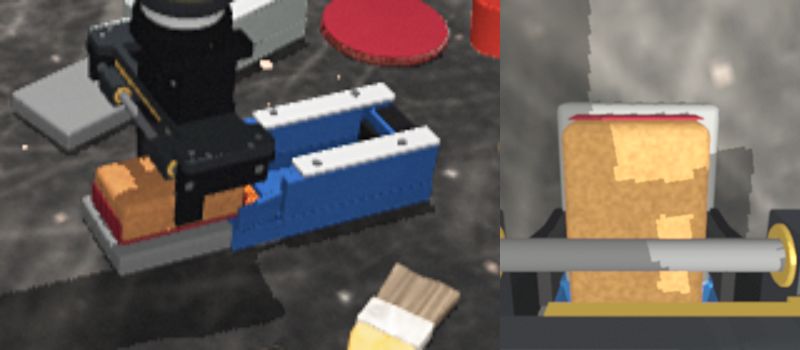

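The block is over the apron, centred and in line, about 2 mm above it. I lower it, release, back off, and come down behind it with the fingers nearly shut.

```bash
python3 -m crank '[[[0,0,2,0,1],[0,0,0,0,1],[0,0,0,0,-1],[0,0,0,0,-1],[0,0,0,0,-1],[0,0,0,0,-1],[0,0,-20,0,-1],[0,0,-30,0,-1],[0,0,-10,0,-1]]]'
python3 -m crank '[[[28,0,0,0,0.55],[28,0,0,0,0.55],[27,0,0,0,0.55],[0,0,0,0,0.55],[0,0,0,0,0.55],[0,0,0,0,0.55]]]'
python3 - <<'E'
from blk import *
go(.439,-.1124,.045,80.8)
block('top','t6',z=.061,amin=800)
block('wrist','w6',z=.061)
b=load('w6')['pixels'];a=load('t6')['pixels']
cv2.imwrite('pics/c6.png',np.hstack([cv2.resize(a[110:280,370:480],(247,380)),b[20:400,150:550]])[:,:,::-1])
E
```

```text
time: 11.48
position: [0.5231, -0.1266, 0.1019]
tool_rot: [0.249, 3.127, -0.001]
ft_force: [0.9, -0.2, 0.6]
grip_width: 0.994
grip_force: 0.0
time: 11.98
position: [0.4403, -0.1129, 0.099]
tool_rot: [0.249, 3.13, 0.0]
ft_force: [0.1, 0.5, -0.1]
grip_width: 0.632
grip_force: 0.0
t 11.98 shift now [ 1.4  0.2 54. ] turn 0.002 shift after turn [ 1.4  0.2 54. ] F [ 0.1  0.5 -0.1] pos [ 0.4403 -0.1129  0.099 ] w 0.632 j [-0.33 -0.01  0.52  2.09  0.    1.06  1.61]
px [208 284] [259 354] ctr [322.  315.9] sz [ 87.5 153.4] ang -15.0
px [295 279] [360 317] ctr [371. 100.] sz [151.4  86.3] ang 89.3
px [410 201] [439 249] ctr [ 540.9 -128.2] sz [ 64.1 113.8] ang -8.7
px [280 331] [372 363] ctr [ 495.5 -122.1] sz [58.9 23.1] ang 80.9
px [526   6] [639 174] ctr [369.3  37.2] sz [62.  78.4] ang -0.8
```

View pics/c6.png

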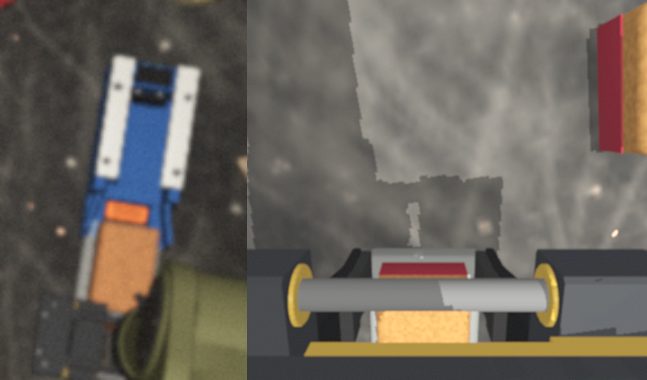

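The block lies on the apron in line with the slot. I descend behind it and push in stages.

```bash
python3 -m crank '[[[0,0,20,0,0.55],[0,0,20,0,0.55],[0,0,12,0,0.55],[0,0,0,0,0.55],[0,0,0,0,0.55]]]'
python3 -m crank '[[[-10,0,0,0,0.55],[-10,0,0,0,0.55],[-10,0,0,0,0.55],[-10,0,0,0,0.55],[-10,0,0,0,0.55],[-10,0,0,0,0.55]]]'
python3 - <<'E'
from blk import *
go(.5994,-.138,.047,80.8)
block('top','t7',z=.061,amin=800)
a=load('t7')['pixels'];b=snap('scene','s7')['pixels']
cv2.imwrite('pics/c7.png',np.hstack([cv2.resize(a[110:280,370:480],(247,380)),cv2.resize(b[220:360,310:500],(516,380))])[:,:,::-1])
E
```

```text
time: 12.5
position: [0.4393, -0.1132, 0.0461]
tool_rot: [-0.249, -3.13, 0.002]
ft_force: [-0.6, 0.2, 0.7]
grip_width: 0.24
grip_force: 0.0
time: 13.0
position: [0.4996, -0.1225, 0.0467]
tool_rot: [-0.249, -3.132, 0.0]
ft_force: [-1.4, 0.9, 1.5]
grip_width: 0.22
grip_force: 1.0
t 13.0 shift now [-100.9    0.5   -0.3] turn 0.002 shift after turn [-100.9    0.7   -0.3] F [-1.4  0.9  1.5] pos [ 0.4996 -0.1225  0.0467] w 0.22 j [-0.29  0.21  0.53  2.   -0.13  0.96  1.71]
px [208 284] [259 354] ctr [321.8 316. ] sz [ 87.7 152.9] ang -15.0
px [295 279] [360 317] ctr [371. 100.] sz [151.4  86.2] ang 89.3
```

View pics/c7.png

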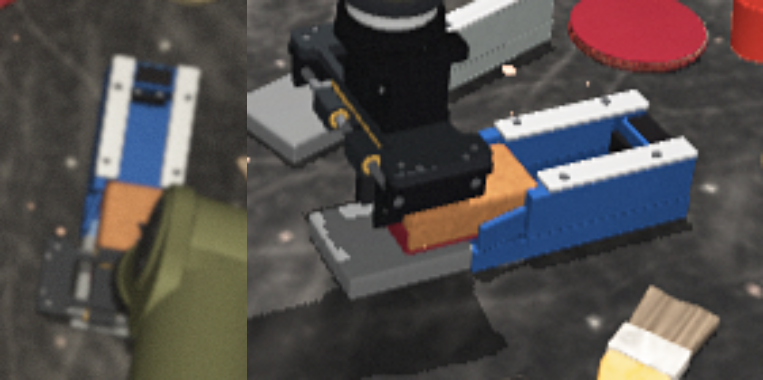

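The block is entering the guides straight, so I keep pushing.

```bash
python3 -m crank '[[[-8,0,0,0,0.55],[-8,0,0,0,0.55],[-8,0,0,0,0.55],[-8,0,0,0,0.55],[-8,0,0,0,0.55]]]'
python3 -m crank '[[[-8,0,0,0,0.55],[-8,0,0,0,0.55],[-8,0,0,0,0.55],[-8,0,0,0,0.55],[-8,0,0,0,0.55],[0,0,0,0,0.55]]]'
python3 -m crank '[[[-4,0,0,0,0.55],[-4,0,0,0,0.55],[-3,0,0,0,0.55],[0,0,0,0,0.55]]]'
python3 - <<'E'
from h import *
go(.5994,-.138,.047,80.8)
E
```

```text
time: 13.52
position: [0.5388, -0.1287, 0.0465]
tool_rot: [0.249, 3.132, -0.0]
ft_force: [-1.0, 1.1, 0.0]
grip_width: 0.224
grip_force: 0.4
time: 14.02
position: [0.5795, -0.1352, 0.0468]
tool_rot: [0.248, 3.13, -0.001]
ft_force: [-1.1, 0.3, -0.6]
grip_width: 0.226
grip_force: 0.0
time: 14.35
position: [0.589, -0.1368, 0.0466]
tool_rot: [0.249, 3.131, -0.001]
ft_force: [-0.7, 1.0, -0.3]
grip_width: 0.222
grip_force: 0.0
t 14.35 shift now [-10.5   0.4  -0.3] turn 0.002 shift after turn [-10.5   0.5  -0.3] F [-0.7  1.  -0.3] pos [ 0.589  -0.1368  0.0466] w 0.222 j [-0.23  0.4   0.51  1.78 -0.22  1.02  1.77]
```

```bash
for i in 1; do :; done; python3 -m crank '[[[-2,0,0,0,0.55],[-2,0,0,0,0.55],[0,0,0,0,0.55]]]'
python3 -m crank '[[[-2,0,0,0,0.55],[-1,0,0,0,0.55],[0,0,0,0,0.55]]]'
python3 - <<'E'
from h import *
go(.5994,-.138,.047,80.8)
a=snap('top','t8')['pixels'];b=snap('scene','s8')['pixels']
cv2.imwrite('pics/c8.png',np.hstack([cv2.resize(a[110:280,370:480],(247,380)),cv2.resize(b[220:360,310:500],(516,380))])[:,:,::-1])
E
```

```text
time: 14.6
position: [0.5925, -0.1374, 0.0466]
tool_rot: [0.249, 3.132, -0.0]
ft_force: [-0.3, -0.2, 0.3]
grip_width: 0.228
grip_force: 0.3
time: 14.85
position: [0.5926, -0.1374, 0.0465]
tool_rot: [-0.249, -3.126, -0.002]
ft_force: [-8.3, 2.7, 7.1]
grip_width: 0.226
grip_force: 4.3
t 14.85 shift now [-6.8  0.5 -0.6] turn 0.002 shift after turn [-6.8  0.5 -0.6] F [-8.3  2.7  7.1] pos [ 0.5926 -0.1374  0.0465] w 0.226 j [-0.23  0.41  0.5   1.76 -0.23  1.03  1.77]
```

View pics/c8.png

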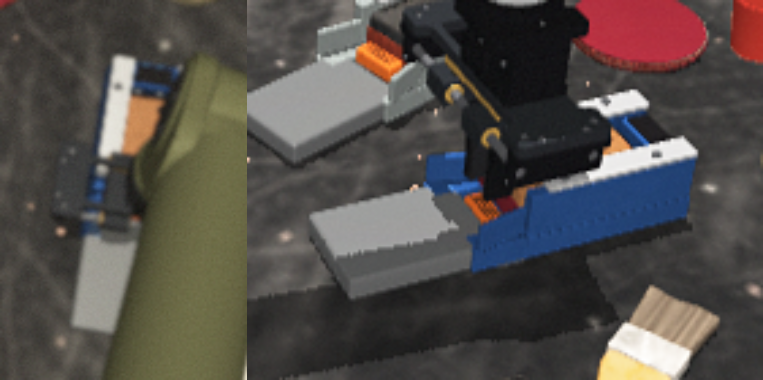

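The block is nearly home. The trip plate's resistance of about 8 N is building, so I push on.

```bash
python3 -m crank '[[[-1,0,0,0,0.55],[-1,0,0,0,0.55],[0,0,0,0,0.55]]]'
python3 -m crank '[[[-1,0,0,0,0.55],[-1,0,0,0,0.55],[0,0,0,0,0.55]]]'
python3 - <<'E'
from h import *
go(.5994,-.138,.047,80.8)
E
```

```text
time: 15.2
position: [0.5927, -0.1374, 0.0464]
tool_rot: [-0.249, -3.122, -0.003]
ft_force: [-13.4, 2.5, 11.5]
grip_width: 0.229
grip_force: 6.9
time: 15.45
position: [0.5928, -0.1374, 0.0464]
tool_rot: [-0.249, -3.118, -0.005]
ft_force: [-18.5, 4.8, 15.4]
grip_width: 0.224
grip_force: 9.4
t 15.45 shift now [-6.6  0.5 -0.7] turn 0.001 shift after turn [-6.6  0.5 -0.7] F [-18.5   4.8  15.4] pos [ 0.5928 -0.1374  0.0464] w 0.224 j [-0.22  0.42  0.5   1.75 -0.23  1.04  1.77]
```

Force rises to 18 N without any motion, which is not how a spring would feel. I back off and look from close by.

```bash
python3 -m crank '[[[5,0,0,0,0.55],[10,0,0,0,0.55],[20,0,0,0,0.55],[0,0,-30,0,0.55],[0,0,-30,0,0.55],[30,0,-30,0,0.55],[40,0,-20,0,0.55],[30,0,0,0,0.55],[0,0,0,0,0.55],[0,0,0,0,0.55]]]'
python3 - <<'E'
from blk import *
go(.5994,-.138,.047,80.8)
block('top','t9',z=.061,amin=300)
a=load('t9')['pixels'];b=snap('scene','s9')['pixels'];c=snap('wrist','w9')['pixels']
cv2.imwrite('pics/c9.png',np.hstack([cv2.resize(a[110:280,385:475],(250,472),interpolation=2),cv2.resize(b[230:340,370:490],(515,472),interpolation=2)])[:,:,::-1])
E
```

```text
time: 16.28
position: [0.4689, -0.1172, 0.1554]
tool_rot: [0.249, 3.129, 0.003]
ft_force: [0.5, -0.8, 0.2]
grip_width: 0.223
grip_force: 0.0
t 16.28 shift now [-1.318e+02 -1.000e-01  1.088e+02] turn 0.002 shift after turn [-1.318e+02  1.000e-01  1.088e+02] F [ 0.5 -0.8  0.2] pos [ 0.4689 -0.1172  0.1554] w 0.223 j [-0.34 -0.    0.54  1.96 -0.    1.18  1.61]
px [208 284] [259 354] ctr [322.2 315.9] sz [ 87.7 153. ] ang -15.0
px [569 283] [587 312] ctr [ 374.7 -475.2] sz [70.6 35.1] ang 8.2
px [295 279] [360 317] ctr [371. 100.] sz [151.4  86.2] ang 89.3
px [417 153] [445 209] ctr [ 645.7 -143.4] sz [ 57.6 136.4] ang -5.6
px [ 55 107] [ 73 155] ctr [766.4 738.1] sz [ 32.5 120.7] ang -7.5
px [374   0] [412  14] ctr [1078.1  -56.9] sz [93.1 36.1] ang 89.9
px [249   0] [276  22] ctr [1066.3  262.1] sz [56.6 65.4] ang -80.1
```

View pics/c9.png

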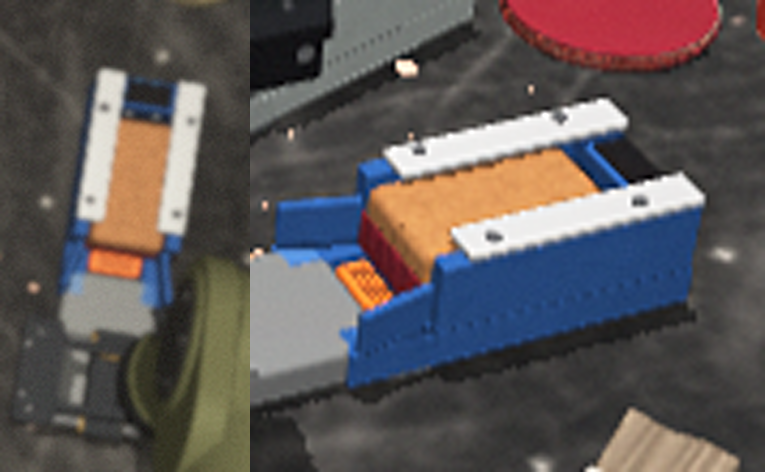

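The block is in the slot and parallel to the walls, with its rear edge just past the catch. I check whether the catch is up and where the block is.

```bash
python3 - <<'E'
from h import *
t=load('t9')
f=ray(t,[[385+142*.36,154]],.061)[0];r=ray(t,[[385+125*.36,199.3]],.061)[0];print('front',f,'rear',r,np.linalg.norm(f-r))
u=np.array([np.cos(np.radians(-9.2)),np.sin(np.radians(-9.2))]);o=np.array([.593,-.137])+.011*u
for p in (f,r): print('dock x',(p[:2]-o)@u)
for nm,x0,y0,x1,y1 in(('t9',400,190,460,225),('s9',380,270,430,320),('w9',230,150,420,400),('s0',0,0,1,1)):
    if nm=='s0': continue
    d=load(nm);hsv=cv2.cvtColor(d['pixels'],cv2.COLOR_RGB2HSV)
    m=cv2.inRange(hsv,(3,190,140),(15,255,255)) ;k=np.zeros_like(m);k[y0:y1,x0:x1]=m[y0:y1,x0:x1]
    cs=cv2.findContours(k,0,2)[0]
    for c in cs:
        if cv2.contourArea(c)<25: continue
        b=cv2.boxPoints(cv2.minAreaRect(c))
        print(nm,cv2.contourArea(c),b.mean(0),[ray(d,b,z).mean(0)[:2].round(4).tolist() for z in(.036,.022)],'expected px up/down',proj(d,[[.593,-.137,.036],[.593,-.137,.022]]).round(1).tolist())
w=load('w9')['pixels'];s=load('s9')['pixels'];s0=load('scene0')['pixels']
cv2.imwrite('pics/c10.png',np.hstack([cv2.resize(x,(390,350),interpolation=2) for x in (s[260:310,370:426],s0[260:310,370:426])])[:,:,::-1])
E
```

```text
front [ 0.71056954 -0.15610907  0.061     ] rear [ 0.60175395 -0.13997874  0.061     ] 0.1100046382512048
dock x 0.1081123341381863
dock x -0.0018824185366897125
s9 55.5 [396.02002 295.36002] [[0.5829, -0.1433], [0.5942, -0.1301]] expected px up/down [[398.1, 292.1], [397.5, 297.3]]
```

View pics/c10.png

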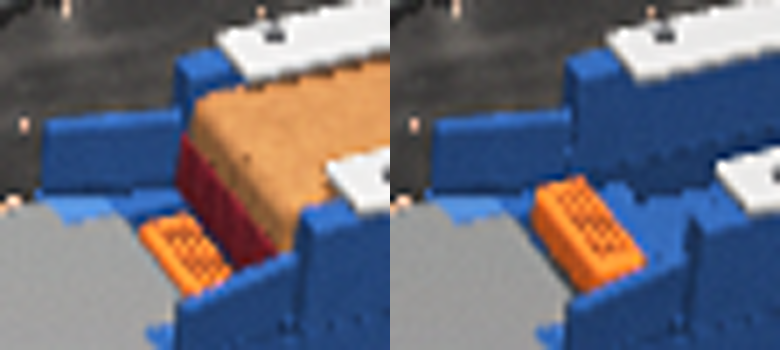

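The catch is still down. The block sits at about x=53 mm and only just touches the plate. The upward load on the tool suggests my push was too high and pitched the block against the lips. I push again lower, easing downward as I go.

```bash
python3 -m crank '[[[-35,0,10,0,0.55],[-35,0,20,0,0.55],[-35,0,25,0,0.55],[-9,0,25,0,0.55],[0,0,20,0,0.55],[0,0,8,0,0.55],[0,0,0,0,0.55]]]'
python3 -m crank '[[[-4,0,0,0,0.55],[-4,0,0,0,0.55],[-1,0,1,0,0.55],[-1,0,1,0,0.55],[0,0,0,0,0.55]]]'
python3 - <<'E'
from h import *
go(.5994,-.138,.040,80.8)
E
```

```text
time: 17.02
position: [0.579, -0.1355, 0.0441]
tool_rot: [-0.249, -3.126, 0.002]
ft_force: [-0.9, -0.6, 0.2]
grip_width: 0.227
grip_force: 0.0
time: 17.43
position: [0.5912, -0.1371, 0.0464]
tool_rot: [0.249, 3.13, 0.0]
ft_force: [-0.1, 0.4, 0.8]
grip_width: 0.227
grip_force: 0.0
t 17.43 shift now [-8.2  0.4  6.4] turn 0.002 shift after turn [-8.2  0.4  6.4] F [-0.1  0.4  0.8] pos [ 0.5912 -0.1371  0.0464] w 0.227 j [-0.25  0.41  0.53  1.77 -0.24  1.02  1.78]
```

```bash
python3 -m crank '[[[0,0,4,0,0.55],[0,0,2,0,0.55],[0,0,0,0,0.55]]]'
python3 -m crank '[[[-1,0,0,0,0.55],[-1,0,0,0,0.55],[-1,0,0,0,0.55],[0,0,0,0,0.55]]]'
python3 -m crank '[[[-1,0,0,0,0.55],[-1,0,0,0,0.55],[0,0,0,0,0.55]]]'
python3 - <<'E'
from h import *
go(.5994,-.138,.040,80.8)
E
```

```text
time: 17.68
position: [0.5899, -0.1368, 0.0389]
tool_rot: [-0.249, -3.131, -0.0]
ft_force: [-0.3, 0.0, -0.6]
grip_width: 0.226
grip_force: 0.0
time: 18.02
position: [0.5925, -0.1374, 0.0393]
tool_rot: [-0.249, -3.129, -0.0]
ft_force: [-4.6, 0.4, 3.2]
grip_width: 0.225
grip_force: 2.0
time: 18.27
position: [0.5926, -0.1374, 0.0393]
tool_rot: [-0.249, -3.125, -0.002]
ft_force: [-10.0, 1.5, 7.8]
grip_width: 0.222
grip_force: 4.9
t 18.27 shift now [-6.8  0.5 -0.7] turn 0.002 shift after turn [-6.8  0.5 -0.7] F [-10.    1.5   7.8] pos [ 0.5926 -0.1374  0.0393] w 0.222 j [-0.25  0.43  0.53  1.76 -0.25  1.02  1.79]
```

The force ratio Fz/Fx is the same at this height. The arm's compliance is pressing the block down, and its abrasive underside then grips the floor. I relieve the vertical load by easing up while pushing.

```bash
python3 -m crank '[[[0,0,-1,0,0.55],[0,0,-1,0,0.55],[0,0,0,0,0.55]]]'
python3 -m crank '[[[-1,0,-1,0,0.55],[-1,0,0,0,0.55],[0,0,0,0,0.55]]]'
python3 - <<'E'
from h import *
go(.5994,-.138,.040,80.8)
E
```

```text
time: 18.52
position: [0.5927, -0.1373, 0.0402]
tool_rot: [-0.249, -3.126, -0.001]
ft_force: [-5.4, 1.4, 0.0]
grip_width: 0.226
grip_force: 2.8
time: 18.77
position: [0.5928, -0.1374, 0.0402]
tool_rot: [-0.249, -3.122, -0.002]
ft_force: [-8.8, 1.8, -0.5]
grip_width: 0.222
grip_force: 4.4
t 18.77 shift now [-6.7  0.4  0.2] turn 0.001 shift after turn [-6.7  0.5  0.2] F [-8.8  1.8 -0.5] pos [ 0.5928 -0.1374  0.0402] w 0.222 j [-0.25  0.43  0.53  1.76 -0.25  1.03  1.78]
```

The vertical load is gone, so I continue.

```bash
python3 -m crank '[[[-1,0,-0.5,0,0.55],[-1,0,-0.5,0,0.55],[0,0,0,0,0.55]]]'
python3 -m crank '[[[-1,0,-1,0,0.55],[-1,0,-0.5,0,0.55],[0,0,0,0,0.55]]]'
python3 - <<'E'
from h import *
go(.5994,-.138,.040,80.8)
E
```

```text
time: 19.02
position: [0.5977, -0.1382, 0.0422]
tool_rot: [-0.249, -3.128, -0.0]
ft_force: [0.1, 0.4, -0.2]
grip_width: 0.224
grip_force: 0.2
time: 19.27
position: [0.6009, -0.1387, 0.0448]
tool_rot: [-0.249, -3.13, -0.0]
ft_force: [-4.2, 0.9, -0.3]
grip_width: 0.218
grip_force: 1.8
t 19.27 shift now [1.6 0.5 4.8] turn 0.002 shift after turn [1.6 0.5 4.8] F [-4.2  0.9 -0.3] pos [ 0.6009 -0.1387  0.0448] w 0.218 j [-0.24  0.43  0.53  1.74 -0.25  1.03  1.78]
```

It moved about 8 mm and tripped. I back off and check.

```bash
python3 -m crank '[[[3,0,-3,0,0.55],[10,0,-10,0,0.55],[10,0,-30,0,0.55],[30,0,-30,0,0.55],[40,0,-30,0,0.55],[40,0,0,0,0.55],[0,0,0,0,0.55],[0,0,0,0,0.55]]]'
python3 - <<'E'
from h import *
a=snap('top','t11')['pixels'];s=snap('scene','s11')['pixels']
print(ctrl.get_state()['position'],ctrl.get_state()['ft_force'])
cv2.imwrite('pics/c11.png',np.hstack([cv2.resize(a[110:280,385:475],(250,472),interpolation=2),cv2.resize(s[230:340,370:490],(515,472),interpolation=2)])[:,:,::-1])
E
```

```text
time: 19.93
position: [0.4766, -0.1185, 0.1436]
tool_rot: [0.249, 3.127, 0.004]
ft_force: [-0.4, -0.7, 0.7]
grip_width: 0.226
grip_force: 0.0
[ 0.4787781  -0.11892968  0.14352722] [ 0.07184584  0.22612667 -0.16017533]
```

View pics/c11.png

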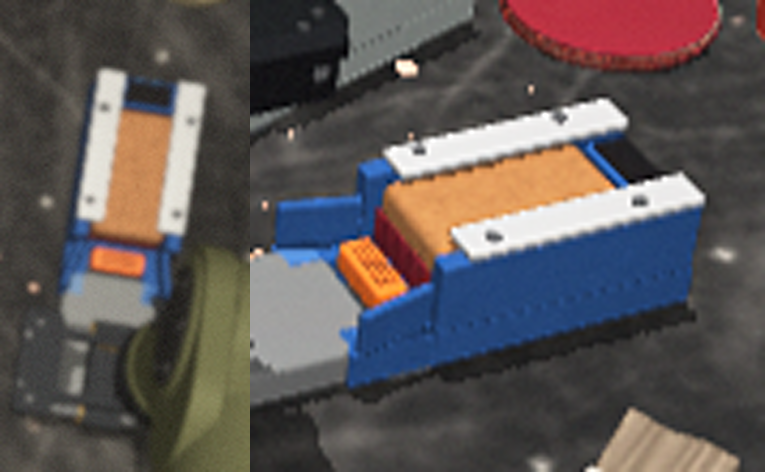

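The catch is up, with its orange sides visible, and the block is home behind it at the end of the slot. The arm is clear, so I hand in.

```bash
python3 - <<'E'
from h import *
t=load('t11');f=ray(t,[[385+140*.36,110+109*.36]],.061)[0];u=np.array([.9871,-.16]);print('front dock x',(f[:2]-np.array([.593,-.137]))@u-.011)
print(job.close_job())
E
```

```text
front dock x 0.11926185786141012
the job is handed in; nothing more can be done
None
```

The cork block is in the blue dock's slot with the orange catch up behind it, and the job is handed in; no verdict came back. My last measurement puts the block's centre about 63 mm past the mouth, and the grey dock, its block and its catch were not touched.

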